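# Swap two hanging stock bins on the bench rack

### The arm

A 6-joint arm with a two-finger parallel gripper is mounted at the origin on the work surface. World frame = base frame: x ahead of the robot, y to its left, z up, the work surface at z = 0. Lengths are in m, angles in rad, forces in N, time in s.
With the tool pointing down it reaches from about 0.35 to 0.975 m from the base axis. Payload 4.9 kg.
Tool frame: the origin (TCP) lies on the centre line of the jaws, within the pads' length; the fingertips stand 25 mm ahead of it and the grasp point (between the pads) lies 6 mm ahead of it; z points along the fingers, y is the line along which they close (so a half turn about z gives the same grasp; the last joint's range is limited). The gripper opens to 85 mm and grips with 20 to 120 N. Pads are 22 mm wide; open, the fingers measure 114 mm over their backs; the gripper's body (76 mm by 85 mm) begins 54 mm behind the grasp point. The pads swing forward as they close: fully open they stand 13 mm farther back than shut.
Start: joints at [-1.362, 0.053, 1.613, -0, 1.476, -0.119], TCP at [0.201, -0.592, 0.256] pointing down, gripper open.
Joint ranges: [-3.01, 3.01], [-1.01, 2.22], [0.06, 2.58], [-1.02, 4.17], [0.09, 2.62], [-3.14, 3.14]. Speed limits (rad/s): [2.57, 2.57, 3.14, 3.14, 3.14, 3.14].

### API

Orientations are given as a unit quaternion [w, x, y, z].
In Python, from plant import state, grab_frame, get_calibration, job gives the robot as it stands. The module is installed in compiled form; this text tells all that it offers.
- The arm moves only by the tool move_arm, never from a script. Its argument "targets" is a list that holds one entry, the list of rows, each a list of 5 numbers: the opening in per cent of the stroke, from 0 (shut) to 100 (fully open), then the shift along the tool's x, y, z as a fraction of full scale, then the turn about the tool's z as a fraction of full scale. A call has 1 to 5 rows; each row shifts and turns the commanded pose from where the row before left it, along the tool's axes as they then stand; what a row does not reach is not made up. Full scale, the value 1, is 0.6 m for a shift and 6 degrees for a turn. A row lasts 1/12 s, in which the tool goes at most 41.7 mm and 7.16 degrees, less where a joint would pass 70% of its speed; a pose out of reach is approached as far as the arm can. A call with a number of a shift or a turn outside -1 to 1 is refused whole. A call with a gripper value outside its range is refused whole. The fingers move at their own pace and stop on an object; the grip force is fixed at half the most. Time passes only in rows, so rows that do not move let the fingers close. It gives the time, the measured TCP pose, the force, the opening and the grip force at its end, in the units of the state.
- state(): the state, without advancing time (a new reading comes with each control period).
- grab_frame(name): name is "side" or "top"; returns the picture (480x640x3 uint8, red, green, blue); there is no depth.
- get_calibration(name): a dict with "vertical_fov" (degrees; the focal length in pixels is half the picture's height over the tangent of half this angle, whatever the lens; pixels are square), "cx", "cy" (the principal point, pixels), "dist_coeffs" ([k1, k2, p1, p2, k3] as OpenCV has them; the pictures are not rectified), "R" (3x3) and "t" (3): a world point X has camera coordinates R X + t. Camera axes: x right, y down, z forward; pixel columns grow to the right and rows downward; lengths in m; the calibration is good to about 2 mm. A picture is of the moment at which its call begins. get_calibration takes no time and is no camera call.
- job.job_done(): hands the job in; it is judged then, once.
The state is a dict: "time": time; "joint_pos": joint angles; "joint_vel": joint speeds; "joint_efforts": joint torques, N m; "tool_pos": TCP position; "tool_rot": TCP orientation; "contact_force": force on the tool from outside, world axes, zero at the start; "ft_torque": the same for the moment, N m; "gripper_width": opening from 0.0 (shut) to 1.0 (fully open); "grasp_force": force on a finger pad.
Only numpy, scipy, OpenCV 4.12 (cv2) and the standard library are available. Lean on these libraries where they do the work, as an engineer would, in place of code of your own. Each camera call takes 0.05 s, during which the arm holds its last target. There are 200 camera calls.

### The job

On the bench rack of pipe fittings, the narrow bin with one divider and the wide undivided bin hang in each other's place: swap them, so that each hangs properly by its lip on the lower rail, level and square, where the other one hung. Keep the fittings in their bins, and leave the third bin and everything on the counter where they are; there is a clear mat to stand a bin on meanwhile.

Things in the scene. Friction and masses are not known exactly. Their poses are not given: they have to be found in the camera images.
- rack: Grey steel bench rack, fixed. Origin on the counter under the lower rail's middle; x away from the robot's side, y along the rails, z up. Lower rail: upright strip 4 mm thick (x -2 to 2), 565 mm long between uprights, top edge 215 mm up. Backing strip flush with its front, 130 to 152 mm up, stops the bins' backs. Bins hang level, undersides 130 mm up, origins at x = -73 mm.
- rack_above (a point): Lower front edge of the small fixed bins on the upper rail, at x = -70 mm, 285 mm above the counter, in the rack's frame: they overhang the back half of the hanging bins along the whole rack, 65 mm above the hangers. Uprights 400 mm high at y = +-270 mm. Axes as the rack's.
- place0 (a point): Middle of a hanging place: point on the top edge of the lower rail at y = -150 mm in the rack's frame. Axes as the rack's.
- place1 (a point): The same at y = 0.
- place2 (a point): The same at y = +150 mm. The three bins hang within 10 mm of the three places, in any order.
- bin_narrow: Open hanging stock bin, green plastic, 90 mm wide, with one plywood divider down the middle. Origin: centre of its underside; x front to back, z up. Floor x -50 to +70 mm; back wall 90 mm high, outer face at x = 70. Front wall leans outward 25 degrees from vertical, from x = -50 at the floor to x = -83 at its top edge, z = 70. Divider from the back wall to x = -18 mm. 110 to 210 g.
- bin_narrow_rim (a point): Centre of its label rim (bin frame x = -75, y = 0, z = 59 mm): a thickened band at the top of the leaning front wall, 10 mm thick, 26 mm down the slope, full width; to pinch with one finger inside the bin, the tool leaning 25 degrees like the wall. The bin's weight acts some 75 mm behind it, so its back sags a few degrees in the fingers. Axes as the bin's.
- bin_narrow_hook (a point): Middle of the underside of its hanger roof (bin frame x = 73, y = 0, z = 85 mm), on the rail's top edge when hung. The hanger, 70 mm wide, sticks out behind the back wall: roof, and a lip reaching 18 mm down; the slot between wall and lip is 6 mm wide at the roof, 12 mm at its mouth. To unhang, raise the bin over 20 mm, then draw it forward. Axes as the bin's.
- bin_wide: Open hanging stock bin, green plastic, 120 mm wide, undivided. Origin: centre of its underside; x front to back, z up. Floor x -50 to +70 mm; back wall 90 mm high, outer face at x = 70. Front wall leans outward 25 degrees from vertical, from x = -50 at the floor to x = -83 at its top edge, z = 70. Bottom and walls 4 mm thick. 110 to 210 g.
- bin_wide_rim (a point): Centre of the wide bin's label rim, the same as on the narrow bin.
- bin_wide_hook (a point): Middle of the underside of the wide bin's hanger roof, the same as on the narrow bin.
- bin_mid: The third green bin on the rail, same pattern, 105 mm wide, two plywood dividers, full of small couplings. It stays. Origin and axes as the others.
- coupling0: Grey PVC coupling, 32 mm across, 50 mm long, 35 g, lying in one lane of the narrow bin. Origin under its middle.
- coupling1: The same, in the other lane.
- tee_small: Grey PVC tee, 38 mm across, run 84 mm, branch 48 mm, 80 g, lying in the wide bin with its branch towards the front. Origin under the middle of its run.
- mat: Thin black rubber counter mat, 220 x 180 x 3 mm, fixed, clear of things: room to stand a bin meanwhile. Origin: centre of its underside; x is its long side, roughly away from the robot.
- cement_can: Can 68 mm across, 100 mm high, on the counter in front of the rack. Leave alone.
- elbow_big: Large grey PVC elbow, 62 mm across, legs 70 mm, lying on the counter. Leave alone.
- tee_big: Large grey PVC tee, 54 mm across, run 125 mm, lying on the counter. Leave alone.
- offcut: Grey pipe offcut, 42 mm across, 160 mm long, lying under the rack's bins. Leave alone.
- tape_measure: Black tape measure, 70 x 35 x 65 mm, on the counter. Leave alone.
- screwdriver: Screwdriver, 200 mm long, lying on the counter. Leave alone.
Not all that is in view belongs to the job. What is shaped like the bin_wide but orange is not meant. What is shaped like the bin_narrow but yellow is not meant.

How it is judged:
By the outcome, as a careful person would: the job done as asked, in the order asked, and still so for the second after the job is handed in, with the robot touching nothing.
It also fails if it takes over 72 s, if anything falls off the work surface, if the arm or the gripper's body presses on something with over 40 N, if the wrist force passes 120 N, or if a joint passes its speed limit or range.

## Working session

There is one attempt and no reset: what is moved stays moved. The work goes in short steps, Python scripts to look and compute and a tool call to move; the robot and the scene stay as the last step left them, time stands still between calls to the robot, and variables do not carry over. Pictures are saved under pics/ and viewed, at most 10 in all, crops included, and the job is handed in when it is done.

Besides the shell and the picture viewer there is one more tool, called after ">>>" as name(argument=value, ...) on one line, values as JSON. move_arm: Moves the arm, as the interface text tells. Shift numbers are shares of 0.6 m and turn numbers shares of 6 degrees, none past 1 either way. Its arguments: {"type":"object","properties":{"targets":{"type":"array"}},"required":["targets"]}

```bash
mkdir -p pics
python3 - <<'E'
from plant import *
import cv2,numpy as np
for n in("side","top"):
    c=get_calibration(n);print(n,c)
    cv2.imwrite(f"pics/{n}0.png",grab_frame(n)[:,:,::-1])
print(state())
E
```

```text
side {'vertical_fov': 49.16094536888583, 'cx': 315.2390804752708, 'cy': 234.1346516130786, 'dist_coeffs': array([-0.12246796,  0.        ,  0.        ,  0.        ,  0.        ]), 'R': array([[-0.69661395, -0.71743864, -0.00328749],
       [-0.52958531,  0.51729384, -0.67226965],
       [ 0.48401282, -0.46657141, -0.74029906]]), 't': array([0.37219413, 0.38820458, 1.05012953])}
top {'vertical_fov': 57.20569774500188, 'cx': 316.72849189721, 'cy': 237.00388454657713, 'dist_coeffs': array([-0.09288148,  0.        ,  0.        ,  0.        ,  0.        ]), 'R': array([[ 0.01879312, -0.99967596,  0.01716936],
       [-0.99348344, -0.020602  , -0.11209909],
       [ 0.11241649, -0.01495078, -0.99354869]]), 't': array([-0.01937845,  0.52484701,  1.10267141])}
{'time': 0.1, 'joint_pos': array([-1.36201039e+00,  5.33199107e-02,  1.61416078e+00, -9.17274743e-06,
        1.47599987e+00, -1.18960274e-01]), 'joint_vel': array([-1.01994998e-03, -1.20269985e-03, -3.48316116e-03,  3.04207507e-05,
       -2.93270208e-03,  6.04879683e-04]), 'joint_efforts': array([ 1.71995166e-04, -3.94905710e+01, -3.71361351e+01, -1.52842981e-04,
        3.95689261e-03, -1.48895552e-06]), 'tool_pos': array([ 0.20110716, -0.59121292,  0.25516545]), 'tool_rot': array([-9.42795231e-04,  9.86602313e-01,  1.63140998e-01, -4.69420763e-05]), 'contact_force': array([ 0.84507741, -0.13911168, -0.3490729 ]), 'ft_torque': array([-0.00992836,  0.01722794, -0.02182253]), 'grasp_force': 0.0, 'gripper_width': 0.9963461626424653}
```

View pics/side0.png

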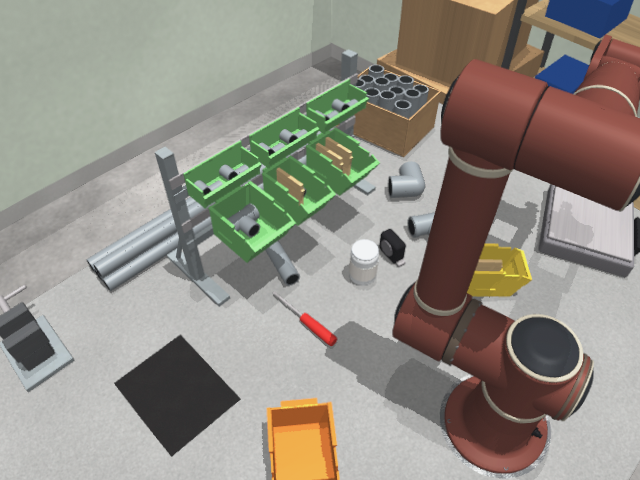

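View pics/top0.png

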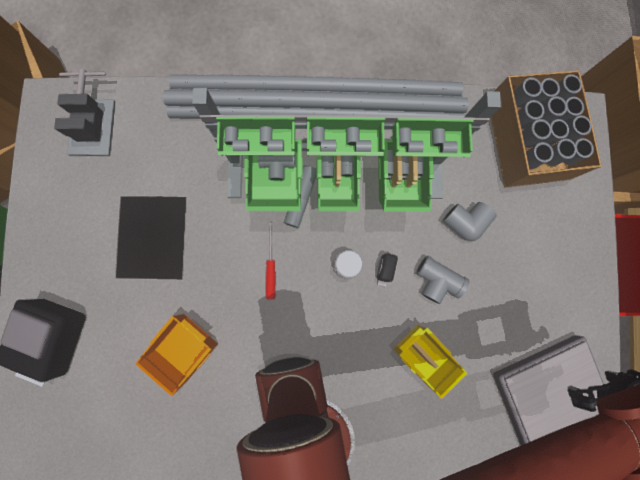

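The side view shows the wide bin on the left (240,225), the narrow bin in the middle (295,190) and the mid bin on the right (335,155). The mat is at (178,395) and the orange and yellow decoys are on the counter. The top view agrees: wide (275,180), narrow (340,180), mid (408,180), mat (151,237). The tool can only turn about its vertical axis, so I plan to pinch the bins by a side wall near the front. I'll look closer first.

Run:
```python
import cv2
a=cv2.imread("pics/top0.png")[105:225,210:450];cv2.imwrite("pics/topc.png",cv2.resize(a,(792,396),interpolation=cv2.INTER_CUBIC))
a=cv2.imread("pics/side0.png")[120:270,190:390];cv2.imwrite("pics/sidec.png",cv2.resize(a,(800,600),interpolation=cv2.INTER_CUBIC))
```

```text
(no output)
```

View pics/topc.png

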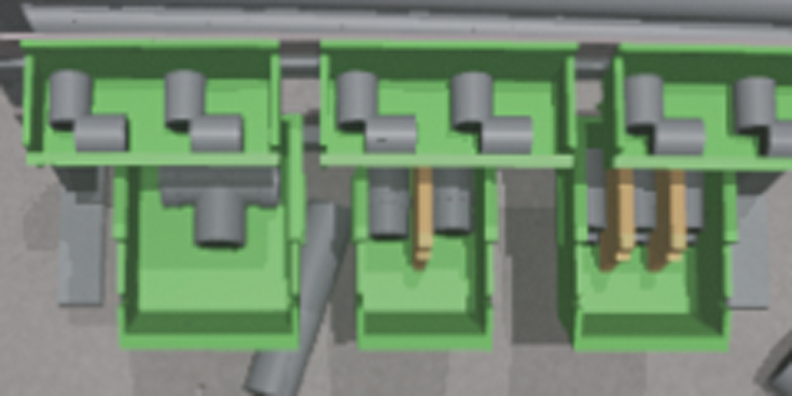

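View pics/sidec.png

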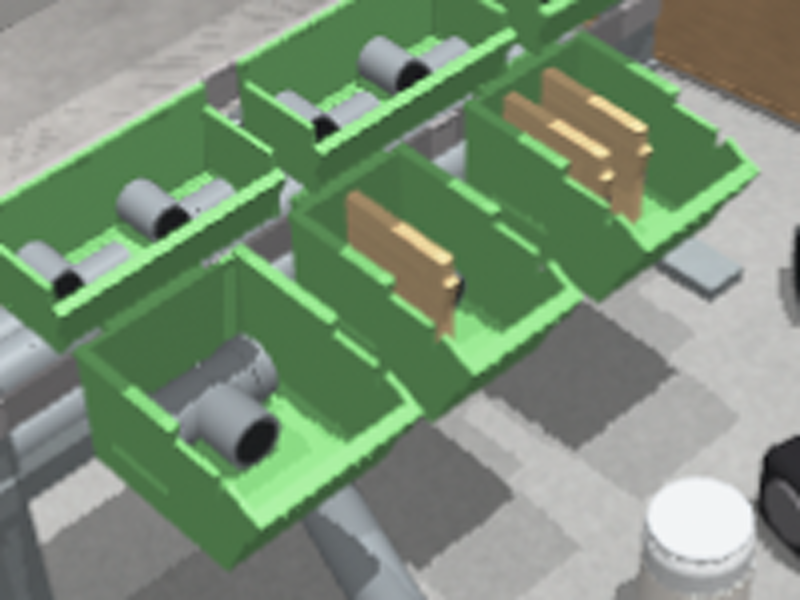

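The crops show that the side walls step down towards the front, with steps near top-crop rows 240 and 300, so the middle step spans roughly bin x = -50 to -8. The outer corners of the lit rims are visible in both views. I'll triangulate those and the mat.

```bash
cat > h.py <<'E'
import cv2,numpy as np
from plant import *
def cam(n):
    c=get_calibration(n);f=240/np.tan(np.radians(c["vertical_fov"]/2))
    return np.array([[f,0,c["cx"]],[0,f,c["cy"]],[0,0,1.]]),c["dist_coeffs"],c["R"],c["t"]
C={n:cam(n) for n in("side","top")}
def und(n,p):K,d,R,t=C[n];return cv2.undistortPoints(np.array(p,float).reshape(-1,1,2),K,d)[:,0]
def tri(ps,pt):
    P=[np.c_[C[n][2],C[n][3]] for n in("side","top")]
    X=cv2.triangulatePoints(P[0],P[1],und("side",ps).T,und("top",pt).T);return (X[:3]/X[3]).T
def plane(n,p,z):
    K,d,R,t=C[n];u=und(n,p);r=np.c_[u,np.ones(len(u))]@R;o=-R.T@t
    return o+r*((z-o[2])/r[:,2])[:,None]
def proj(n,X):K,d,R,t=C[n];return cv2.projectPoints(np.array(X,float).reshape(-1,3),cv2.Rodrigues(R)[0],t,K,d)[0][:,0]
def shot(n):return cv2.cvtColor(grab_frame(n),cv2.COLOR_RGB2BGR)
E
python3 - <<'E'
from h import *
np.set_printoptions(precision=4,suppress=True)
s=np.array([[258,530],[420,408],[475,372],[580,295],[650,248],[757,170]])/4+[190,120]
t=np.array([[119,349],[298,349],[357,349],[491,349],[574,349],[730,349]])/3.3+[210,105]
X=tri(s,t);print(X);print(proj("side",X)-s,proj("top",X)-t)
print(plane("top",t,.2))
# mat
for n in("top","side"):
    im=cv2.imread(f"pics/{n}0.png");m=(im.max(2)<60).astype(np.uint8)
    for c in cv2.findContours(m,0,1)[0]:
        if cv2.contourArea(c)>2000:
            r=cv2.minAreaRect(c);b=cv2.boxPoints(cv2.minAreaRect(c));a=cv2.approxPolyDP(c,8,True)[:,0]
            print(n,len(a),r[0],"\n",plane(n,a,.003))
E
```

```text
[[ 0.562   0.1511  0.1931]
 [ 0.5643  0.0313  0.1968]
 [ 0.5641 -0.0089  0.1971]
 [ 0.5673 -0.0982  0.1954]
 [ 0.5669 -0.1551  0.197 ]
 [ 0.5719 -0.2616  0.1921]]
[[ 0.0966  0.0207]
 [ 0.3648  0.0613]
 [-0.2002 -0.0315]
 [ 0.2586  0.0321]
 [-0.4774 -0.0528]
 [ 0.3055  0.0221]] [[-0.0588 -0.0731]
 [-0.2321 -0.2899]
 [ 0.1284  0.162 ]
 [-0.1705 -0.2163]
 [ 0.3175  0.4093]
 [-0.2083 -0.2713]]
[[ 0.5607  0.15    0.2   ]
 [ 0.5631  0.0307  0.2   ]
 [ 0.564  -0.0085  0.2   ]
 [ 0.566  -0.0981  0.2   ]
 [ 0.5673 -0.1538  0.2   ]
 [ 0.5698 -0.2598  0.2   ]]
top 5 (292.8704833984375, 419.9922180175781) 
 [[ 0.156   0.0162  0.003 ]
 [ 0.1444  0.0903  0.003 ]
 [-0.0069  0.1483  0.003 ]
 [-0.0046  0.0462  0.003 ]
 [ 0.04   -0.0397  0.003 ]]
top 16 (530.9085693359375, 405.90643310546875) 
 [[ 0.1719 -0.9055  0.003 ]
 [ 0.1352 -0.6927  0.003 ]
 [ 0.0895 -0.7073  0.003 ]
 [ 0.0739 -0.7666  0.003 ]
 [ 0.098  -0.7694  0.003 ]
 [ 0.065  -0.7847  0.003 ]
 [-0.0095 -0.5741  0.003 ]
 [ 0.1653 -0.4872  0.003 ]
 [ 0.2709 -0.7235  0.003 ]
 [ 0.1784 -0.4818  0.003 ]
 [-0.0115 -0.5574  0.003 ]
 [-0.0946 -0.3425  0.003 ]
 [-0.0972 -0.4386  0.003 ]
 [ 0.0498 -0.8213  0.003 ]
 [ 0.0779 -0.7997  0.003 ]
 [ 0.0784 -0.9054  0.003 ]]
top 9 (40.276023864746094, 339.02716064453125) 
 [[0.341  0.7885 0.003 ]
 [0.319  0.8017 0.003 ]
 [0.2708 0.6854 0.003 ]
 [0.1876 0.7179 0.003 ]
 [0.2184 0.8339 0.003 ]
 [0.1676 0.8342 0.003 ]
 [0.1323 0.7182 0.003 ]
 [0.1518 0.651  0.003 ]
 [0.3084 0.6006 0.003 ]]
top 4 (150.54827880859375, 237.00233459472656) 
 [[0.6257 0.5172 0.003 ]
 [0.4136 0.5162 0.003 ]
 [0.4153 0.3467 0.003 ]
 [0.6256 0.3471 0.003 ]]
side 4 (175.90835571289062, 391.9915466308594) 
 [[0.6246 0.3452 0.003 ]
 [0.6249 0.5193 0.003 ]
 [0.4101 0.5186 0.003 ]
 [0.4105 0.3436 0.003 ]]
```

Run:
```python
from h import *
for cu,cv in((60,157),(270,157),(330,157),(560,157)):
    p=[[210+cu/3.3,105+(cv+8)/3.3]]
    print(plane("top",p,.285),plane("top",p,.33))
```

```text
[[0.66073807 0.17854313 0.285     ]] [[0.64713521 0.16971535 0.33      ]]
[[0.66325098 0.04873511 0.285     ]] [[0.64951811 0.04662365 0.33      ]]
[[0.66409357 0.0117104  0.285     ]] [[0.6503171  0.01151462 0.33      ]]
[[ 0.66785597 -0.13090841  0.285     ]] [[ 0.65388483 -0.12372503  0.33      ]]
```

>>> move_arm(targets=[[[100,0,0,-0.02,0.97],[100,0,0,-0.02,0.97],[100,0,0,-0.02,0.97],[100,0.038,-0.053,0,0],[100,0.038,-0.053,0,0]]])

```text
time: 0.52
tool_pos: [0.2449, -0.5274, 0.2926]
tool_rot: [0.0, 1.0, 0.01, 0.0]
contact_force: [0.8, 0.3, -0.0]
gripper_width: 1.007
grasp_force: 0.0
```

>>> move_arm(targets=[[[100,0.038,-0.053,0,0],[100,0.038,-0.053,0,0],[100,0.038,-0.053,0,0],[100,0.038,-0.053,0,0],[100,0.038,-0.053,0,0]]])

```text
time: 0.93
tool_pos: [0.3562, -0.3636, 0.2918]
tool_rot: [-0.0, 1.0, 0.011, -0.0]
contact_force: [1.4, -0.5, -0.4]
gripper_width: 1.0
grasp_force: 0.0
```

>>> move_arm(targets=[[[100,0.038,-0.053,0,0],[100,0.038,-0.053,0,0],[60,0.008,-0.063,0,0],[60,0.008,-0.063,0,0],[60,0.008,-0.063,0,0]]])

```text
time: 1.35
tool_pos: [0.4114, -0.1852, 0.2917]
tool_rot: [-0.0, 1.0, 0.011, -0.0]
contact_force: [1.1, 0.2, 0.5]
gripper_width: 0.61
grasp_force: 0.0
```

>>> move_arm(targets=[[[60,0.008,-0.063,0,0],[50,0.008,-0.063,0,0],[50,0.008,-0.063,0,0],[50,0.008,-0.063,0,0],[50,0.008,-0.063,0,0]]])

```text
time: 1.77
tool_pos: [0.4307, 0.0042, 0.292]
tool_rot: [-0.0, 1.0, 0.011, 0.0]
contact_force: [-0.2, -0.2, 0.4]
gripper_width: 0.499
grasp_force: 0.0
```

>>> move_arm(targets=[[[45,0.048,-0.039,0,0],[45,0.048,-0.039,0,0],[45,0.048,-0.039,0,0],[45,0.048,-0.039,0,0],[45,0.048,-0.039,0,0]]])

```text
time: 2.18
tool_pos: [0.5733, 0.1243, 0.2915]
tool_rot: [0.0, 1.0, 0.012, -0.0]
contact_force: [-0.0, -1.0, 0.3]
gripper_width: 0.45
grasp_force: 0.0
```

>>> move_arm(targets=[[[45,0.048,-0.039,0,0],[45,0,0,0,0],[45,0,0,0.041,0],[45,0,0,0,0],[45,0,0,0,0]]])

```text
time: 2.6
tool_pos: [0.5993, 0.1464, 0.2654]
tool_rot: [0.0, 1.0, 0.012, -0.002]
contact_force: [-0.1, 0.3, 0.3]
gripper_width: 0.452
grasp_force: 0.0
```

Run:
```python
from h import *
s=state();print(s["tool_pos"],s["tool_rot"])
a=shot("side");cv2.imwrite("pics/side1.png",cv2.resize(a[120:270,170:370],(800,600),interpolation=cv2.INTER_CUBIC))
```

```text
[0.59931539 0.14641475 0.26535241] [ 3.14676891e-04  9.99930551e-01  1.15172647e-02 -2.47916866e-03]
```

View pics/side1.png

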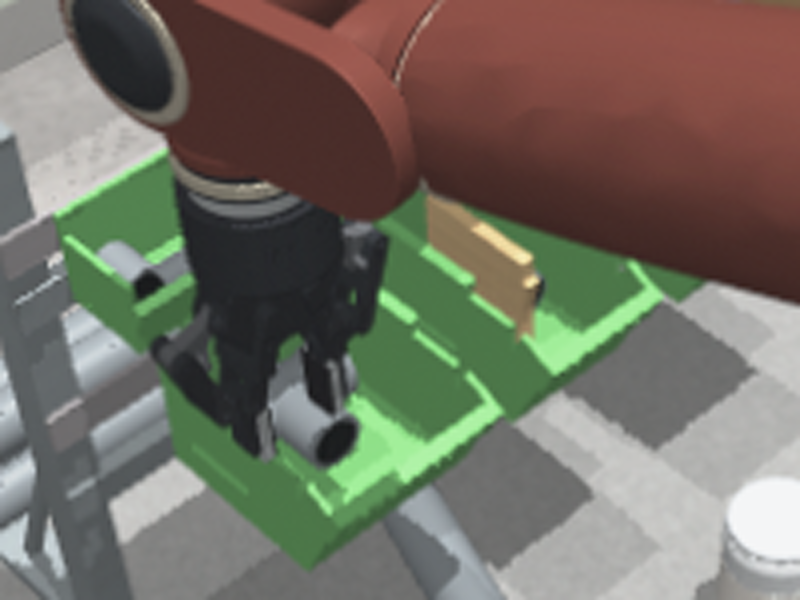

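The fingers straddle the left wall of the wide bin at crop (290,430). They are clear of the tee, and the gripper body is in front of the upper bin. Next I'll lower and close.

>>> move_arm(targets=[[[45,0,-0.004,0.03,0],[45,0,0,0.045,0],[45,0,0,0.045,0],[45,0,0,0,0],[25,0,0,0,0]]])

```text
time: 3.07
tool_pos: [0.5998, 0.1486, 0.1954]
tool_rot: [0.0, 1.0, 0.011, -0.001]
contact_force: [0.3, 0.8, 0.3]
gripper_width: 0.325
grasp_force: 0.0
```

>>> move_arm(targets=[[[0,0,0,0,0],[0,0,0,0,0],[0,0,0,0,0],[0,0,0,0,0],[0,0,0,0,0]]])

```text
time: 3.48
tool_pos: [0.6021, 0.1494, 0.1989]
tool_rot: [-0.0, 1.0, 0.011, 0.002]
contact_force: [-0.9, -0.0, 7.0]
gripper_width: 0.035
grasp_force: 59.6
```

>>> move_arm(targets=[[[0,0,0,-0.012,0],[0,0,0,-0.012,0],[0,0,0,-0.012,0],[0,0,0,-0.012,0],[0,0,0,0,0]]])

```text
time: 3.9
tool_pos: [0.6013, 0.1492, 0.2265]
tool_rot: [-0.0, 1.0, 0.012, 0.001]
contact_force: [0.1, 0.3, -3.0]
gripper_width: 0.038
grasp_force: 58.6
```

Run:
```python
from h import *
s=state();print(s["tool_pos"],s["ft_torque"],s["contact_force"])
a=shot("side");cv2.imwrite("pics/side2.png",cv2.resize(a[120:270,170:370],(800,600),interpolation=cv2.INTER_CUBIC))
```

```text
[0.60131666 0.14923272 0.22649642] [0.19513281 0.04963741 0.00736193] [ 0.14547468  0.29544312 -3.04983222]
```

View pics/side2.png

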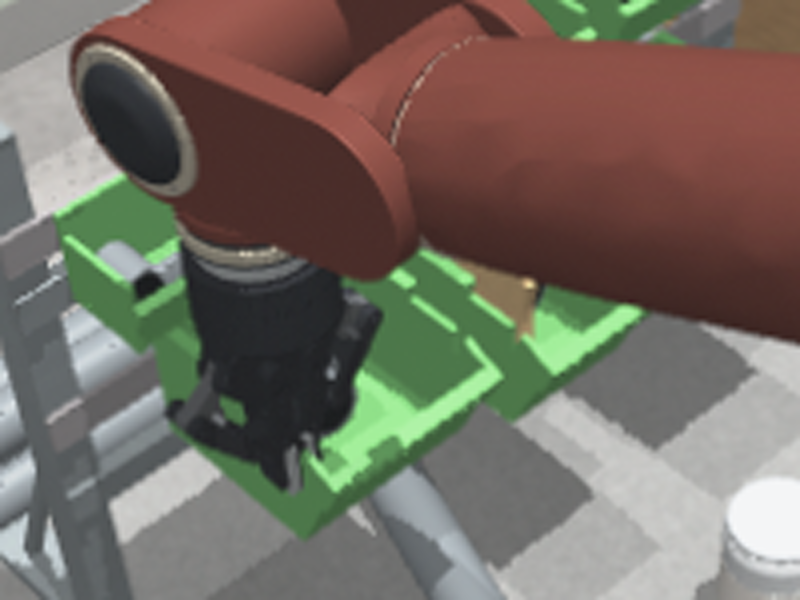

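The wide bin is lifted clear with the tee still inside, and the measured load is 3.05 N. Next I'll draw it forward and carry it to the mat.

>>> move_arm(targets=[[[0,0,0,-0.006,0],[0,-0.015,0,0,0],[0,-0.02,0,0,0],[0,-0.02,0,0,0],[0,-0.03,0,0,0]]])

```text
time: 4.37
tool_pos: [0.5489, 0.1478, 0.2276]
tool_rot: [0.0, 1.0, 0.011, -0.0]
contact_force: [0.2, 0.0, -1.4]
gripper_width: 0.038
grasp_force: 58.7
```

>>> move_arm(targets=[[[0,-0.04,0,0,0],[0,-0.04,0,0,0],[0,-0.02,-0.02,0,0],[0,0,-0.04,0,0],[0,0,-0.06,0,0]]])

```text
time: 4.78
tool_pos: [0.4868, 0.2175, 0.2279]
tool_rot: [0.001, 1.0, 0.01, 0.0]
contact_force: [1.0, 1.3, -1.5]
gripper_width: 0.038
grasp_force: 58.7
```

>>> move_arm(targets=[[[0,0,-0.06,0,0],[0,0,-0.06,0,0],[0,0,-0.06,0,0],[0,0,-0.06,0,0],[0,0,-0.06,0,0]]])

```text
time: 5.2
tool_pos: [0.4828, 0.4, 0.2277]
tool_rot: [0.0, 1.0, 0.012, -0.0]
contact_force: [0.7, -1.0, -2.3]
gripper_width: 0.037
grasp_force: 58.8
```

>>> move_arm(targets=[[[0,0,-0.06,0,0],[0,0,-0.06,0.02,0],[0,0,-0.04,0.03,0],[0,0,-0.015,0.04,0],[0,0,0,0.04,0]]])

```text
time: 5.62
tool_pos: [0.4805, 0.5061, 0.1496]
tool_rot: [-0.001, 1.0, 0.013, 0.0]
contact_force: [0.2, -0.5, -2.8]
gripper_width: 0.036
grasp_force: 58.8
```

>>> move_arm(targets=[[[0,0.01,0.03,0,0],[0,0,0,0.04,0],[0,0,0,0.04,0],[0,0,0,0.01,0],[0,0,0,0,0]]])

```text
time: 6.03
tool_pos: [0.4856, 0.4839, 0.0925]
tool_rot: [0.002, 1.0, 0.012, -0.003]
contact_force: [-0.2, -0.0, -2.4]
gripper_width: 0.033
grasp_force: 59.4
```

Run:
```python
from h import *
s=state();print(s["tool_pos"],s["ft_torque"],s["contact_force"])
a=shot("side");cv2.imwrite("pics/side3.png",cv2.resize(a[270:470,50:316],(798,600),interpolation=cv2.INTER_CUBIC))
```

```text
[0.48563952 0.48390989 0.09245444] [ 0.18562036  0.18687991 -0.06576109] [-0.19111291 -0.02682217 -2.416167  ]
```

View pics/side3.png

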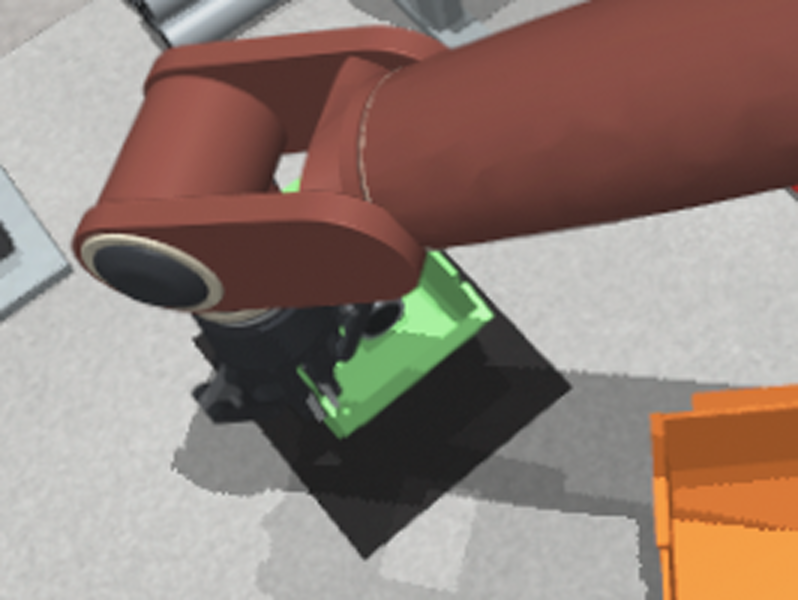

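The bin is over the mat with its front rim at crop (420,380), and the back sags a little. I'll lower it the rest of the way and release.

>>> move_arm(targets=[[[0,0,0,0.01,0],[0,0,0,0.01,0],[0,0,0,0.005,0],[0,0,0,0,0],[0,0,0,0,0]]])

```text
time: 6.5
tool_pos: [0.4878, 0.4856, 0.0812]
tool_rot: [0.0, 1.0, 0.012, -0.0]
contact_force: [0.9, 0.2, -3.0]
gripper_width: 0.041
grasp_force: 59.4
```

Run:
```python
from h import *
s=state();print(s["tool_pos"],s["ft_torque"],s["contact_force"])
```

```text
[0.48779359 0.4856427  0.08118033] [ 0.20193483  0.15751365 -0.05612512] [ 0.8655517   0.1824765  -3.00169084]
```

>>> move_arm(targets=[[[0,0,0,0.006,0],[0,0,0,0.006,0],[0,0,0,0.003,0],[0,0,0,0,0],[0,0,0,0,0]]])

```text
time: 6.92
tool_pos: [0.4886, 0.4862, 0.0751]
tool_rot: [-0.0, 1.0, 0.012, 0.001]
contact_force: [-3.7, -2.7, 7.4]
gripper_width: 0.032
grasp_force: 61.1
```

Run:
```python
from h import *
s=state();print(s["tool_pos"],s["ft_torque"],s["contact_force"])
```

```text
[0.48856685 0.48619936 0.0750606 ] [-0.5313598   0.89880338  0.0417373 ] [-3.72380867 -2.72142609  7.39328689]
```

>>> move_arm(targets=[[[20,0,0,0,0],[30,0,0,0,0],[35,0,0,0,0],[35,0,0,0,0],[35,0,0,-0.04,0]]])

```text
time: 7.33
tool_pos: [0.4849, 0.4831, 0.09]
tool_rot: [0.003, 1.0, 0.012, -0.004]
contact_force: [-0.5, -0.8, -1.4]
gripper_width: 0.351
grasp_force: 0.0
```

>>> move_arm(targets=[[[45,0,0,-0.065,0],[45,0,0,-0.065,0],[45,0,0,-0.065,0],[45,0,0,-0.065,0],[45,0,0.05,-0.05,0]]])

```text
time: 7.75
tool_pos: [0.4885, 0.4592, 0.2855]
tool_rot: [-0.002, 1.0, 0.013, 0.002]
contact_force: [1.1, -0.5, 0.6]
gripper_width: 0.446
grasp_force: 0.0
```

>>> move_arm(targets=[[[45,0,0.065,0,0],[45,0,0.065,0,0],[45,0,0.065,0,0],[45,0,0.065,0,0],[45,0,0.065,0,0]]])

```text
time: 8.17
tool_pos: [0.4927, 0.2595, 0.2814]
tool_rot: [0.0, 1.0, 0.012, 0.0]
contact_force: [0.9, -0.1, -0.1]
gripper_width: 0.448
grasp_force: 0.0
```

Run:
```python
from h import *
s=state();print(s["tool_pos"],s["contact_force"])
a=shot("side")[280:460,90:300];b=shot("top")[100:300,100:366]
cv2.imwrite("pics/side4.png",np.hstack([cv2.resize(a,(390,334),interpolation=2),cv2.resize(b,(410,334),interpolation=2)][:2]))
```

```text
[0.4926703  0.25948071 0.28141611] [ 0.91783209 -0.13037256 -0.1144838 ]
```

View pics/side4.png

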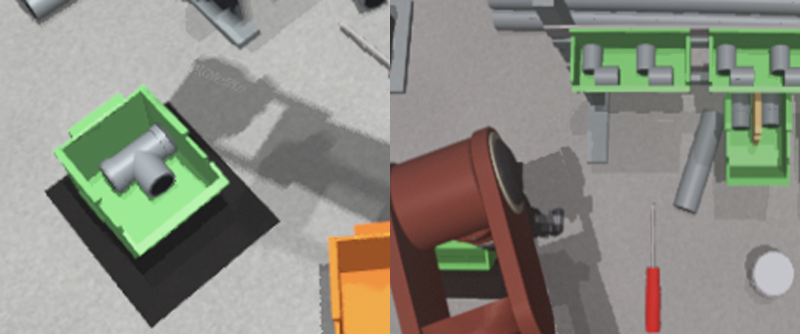

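The wide bin stands on the mat with its tee, and the narrow bin still hangs in the middle. Next is the narrow bin's left wall.

>>> move_arm(targets=[[[45,0,0.0566,0,0],[45,0,0.0566,0,0],[45,0.029,0.0566,0,0],[45,0.029,0.0566,0,0],[45,0.029,0.0566,0,0]]])

```text
time: 8.68
tool_pos: [0.5496, 0.0916, 0.2817]
tool_rot: [-0.0, 1.0, 0.012, 0.0]
contact_force: [1.5, 0.9, 0.1]
gripper_width: 0.451
grasp_force: 0.0
```

>>> move_arm(targets=[[[45,0.029,0.0566,0,0],[45,0.029,0.0566,0,0],[45,0.029,0.0566,0,0],[45,0,0,0,0],[45,0,0,0,0]]])

```text
time: 9.1
tool_pos: [0.6043, -0.0093, 0.2809]
tool_rot: [-0.0, 1.0, 0.01, -0.0]
contact_force: [0.6, 0.1, 0.1]
gripper_width: 0.456
grasp_force: 0.0
```

>>> move_arm(targets=[[[45,0,0,0.03,0],[45,0,0,0.045,0],[45,0,0,0.045,0],[45,0,0,0.023,0],[25,0,0,0,0]]])

```text
time: 9.52
tool_pos: [0.6009, -0.0064, 0.191]
tool_rot: [-0.001, 1.0, 0.012, -0.004]
contact_force: [-0.7, 0.1, -0.0]
gripper_width: 0.322
grasp_force: 0.0
```

>>> move_arm(targets=[[[0,0,0,0,0],[0,0,0,0,0],[0,0,0,0,0],[0,0,0,0,0],[0,0,0,0,0]]])

```text
time: 9.93
tool_pos: [0.6043, -0.0079, 0.1975]
tool_rot: [-0.0, 1.0, 0.011, 0.001]
contact_force: [-2.7, 0.8, 2.2]
gripper_width: 0.038
grasp_force: 59.1
```

>>> move_arm(targets=[[[0,0,0,-0.01,0],[0,0,0,-0.012,0],[0,0,0,-0.012,0],[0,0,0,-0.012,0],[0,0,0,-0.006,0]]])

```text
time: 10.35
tool_pos: [0.6043, -0.0081, 0.2288]
tool_rot: [0.0, 1.0, 0.012, 0.001]
contact_force: [-0.3, -0.1, -1.5]
gripper_width: 0.038
grasp_force: 58.4
```

Run:
```python
from h import *
s=state();print(s["tool_pos"],s["ft_torque"],s["contact_force"])
```

```text
[ 0.60428906 -0.00810249  0.22879307] [ 0.05826573  0.08541469 -0.02359314] [-0.29585553 -0.11115522 -1.49770491]
```

>>> move_arm(targets=[[[0,-0.015,0,0,0],[0,-0.02,0,0,0],[0,-0.025,0,0,0],[0,-0.02,0,0,0],[0,-0.02,0,0,0]]])

```text
time: 10.77
tool_pos: [0.5422, -0.0093, 0.2264]
tool_rot: [-0.0, 1.0, 0.012, -0.001]
contact_force: [-0.3, -0.7, -1.3]
gripper_width: 0.038
grasp_force: 58.4
```

>>> move_arm(targets=[[[0,0,-0.03,0,0],[0,0,-0.05,0,0],[0,0,-0.05,0,0],[0,0,-0.05,0,0],[0,0,-0.04,0,0]]])

```text
time: 11.18
tool_pos: [0.5396, 0.1242, 0.2267]
tool_rot: [-0.0, 1.0, 0.012, -0.0]
contact_force: [0.3, 0.1, -2.8]
gripper_width: 0.038
grasp_force: 58.6
```

>>> move_arm(targets=[[[0,0,-0.02,0,0],[0,0,0,0,0],[0,0,0,0,0],[0,0,0,0,0],[0,0,0,0,0]]])

```text
time: 11.6
tool_pos: [0.5404, 0.1335, 0.2269]
tool_rot: [0.0, 1.0, 0.011, -0.0]
contact_force: [-0.2, -0.2, -1.5]
gripper_width: 0.04
grasp_force: 58.8
```

Run:
```python
from h import *
s=state();print(s["tool_pos"],s["tool_rot"],s["ft_torque"],s["contact_force"])
a=shot("side")[150:300,150:350];b=shot("top")[110:260,200:400]
cv2.imwrite("pics/side5.png",np.hstack([cv2.resize(x,(400,300),interpolation=2) for x in(a,b)]))
```

```text
[0.5403689  0.13345695 0.22686426] [ 1.92785162e-04  9.99941440e-01  1.08199399e-02 -9.58532904e-05] [0.05711209 0.12759127 0.06085066] [-0.20140677 -0.19825606 -1.47020319]
```

View pics/side5.png

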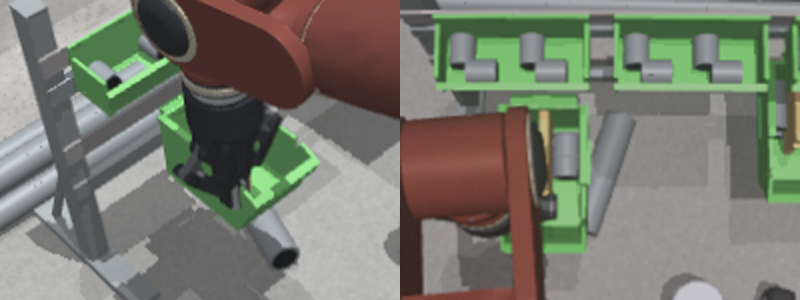

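The narrow bin is carried clear, at left crop (235,170), and is about level. One coupling is visible and the other lane is hidden by the arm. I'll insert it over the rail, stopping 3 mm short so the rail is centred in the slot's mouth.

>>> move_arm(targets=[[[0,0,-0.001,-0.008,0],[0,0.03,0,0,0],[0,0.03,0,0,0],[0,0.02,0,0,0],[0,0.016,0,0,0]]])

```text
time: 12.12
tool_pos: [0.5991, 0.136, 0.2322]
tool_rot: [0.0, 1.0, 0.011, 0.0]
contact_force: [-0.4, -0.7, -2.1]
gripper_width: 0.038
grasp_force: 58.7
```

>>> move_arm(targets=[[[0,0,0,0,0],[0,0,0,0,0]]])

```text
time: 12.28
tool_pos: [0.598, 0.1363, 0.2317]
tool_rot: [0.0, 1.0, 0.011, -0.0]
contact_force: [-0.4, 1.2, -2.3]
gripper_width: 0.037
grasp_force: 58.8
```

>>> move_arm(targets=[[[0,0,0,0.012,0],[0,0,0,0.012,0],[0,0,0,0.01,0],[0,0,0,0,0]]])

```text
time: 12.62
tool_pos: [0.5967, 0.1364, 0.2089]
tool_rot: [0.0, 1.0, 0.012, -0.001]
contact_force: [1.1, -0.3, -2.6]
gripper_width: 0.035
grasp_force: 58.8
```

Run:
```python
from h import *
s=state();print(s["tool_pos"],s["tool_rot"],s["ft_torque"],s["contact_force"])
```

```text
[0.59672884 0.13640014 0.20893036] [ 1.78179724e-04  9.99931594e-01  1.16141196e-02 -1.37409410e-03] [ 0.08345715  0.14756734 -0.0357323 ] [ 1.05858772 -0.2849554  -2.58370423]
```

>>> move_arm(targets=[[[0,0.002,0,0.007,0],[0,0.002,0,0.006,0],[0,0.002,0,0.003,0],[0,0,0,0.002,0],[0,0,0,0,0]]])

```text
time: 13.03
tool_pos: [0.6014, 0.1366, 0.2002]
tool_rot: [0.0, 1.0, 0.012, -0.0]
contact_force: [-0.2, 0.1, -1.3]
gripper_width: 0.035
grasp_force: 58.8
```

Run:
```python
from h import *
s=state();print(s["tool_pos"],s["tool_rot"],s["ft_torque"],s["contact_force"])
```

```text
[0.60141211 0.13657291 0.20015873] [ 2.29198360e-05  9.99933492e-01  1.15272618e-02 -3.66409098e-04] [0.08127582 0.12059069 0.01955064] [-0.16196775  0.08412801 -1.32195507]
```

>>> move_arm(targets=[[[0,0,0,0.004,0],[0,0,0,0.003,0],[0,0,0,0.002,0],[0,0,0,0,0]]])

```text
time: 13.37
tool_pos: [0.6015, 0.1369, 0.1973]
tool_rot: [-0.0, 1.0, 0.012, 0.0]
contact_force: [-8.2, 0.4, 6.7]
gripper_width: 0.037
grasp_force: 60.2
```

Run:
```python
from h import *
s=state();print(s["tool_pos"],s["tool_rot"],s["ft_torque"],s["contact_force"])
```

```text
[0.60148034 0.13688897 0.19731966] [-1.38143444e-04  9.99932917e-01  1.15809750e-02  1.50436998e-04] [-0.01093327  0.69134734 -0.14872059] [-8.20097301  0.43563746  6.68285492]
```

It is seated at exactly the hung pose, with an upward reaction of about 7 N. Now I'll release.

>>> move_arm(targets=[[[8,0,0,0,0],[20,0,0,0,0],[35,0,0,0,0],[35,0,0,0,0],[35,0,0,-0.04,0]]])

```text
time: 13.78
tool_pos: [0.5987, 0.1361, 0.2134]
tool_rot: [0.001, 1.0, 0.011, -0.005]
contact_force: [-0.2, -0.1, -1.0]
gripper_width: 0.348
grasp_force: 0.0
```

>>> move_arm(targets=[[[35,0,0,-0.055,0],[45,0,0,-0.05,0],[45,-0.06,0,0,0],[45,-0.06,0,0,0],[45,-0.06,0,0,0]]])

```text
time: 14.2
tool_pos: [0.493, 0.1339, 0.2828]
tool_rot: [-0.0, 1.0, 0.011, 0.001]
contact_force: [-0.9, 0.4, 0.7]
gripper_width: 0.452
grasp_force: 0.0
```

>>> move_arm(targets=[[[45,0,-0.065,0,0],[45,0,-0.065,0,0],[45,0,-0.065,0,0],[45,0,-0.065,0,0],[45,0,-0.065,0,0]]])

```text
time: 14.62
tool_pos: [0.4887, 0.3307, 0.2824]
tool_rot: [-0.0, 1.0, 0.011, 0.0]
contact_force: [1.6, -0.2, 0.3]
gripper_width: 0.448
grasp_force: 0.0
```

Run:
```python
from h import *
s=state();print(s["tool_pos"],s["tool_rot"],s["contact_force"])
a=shot("side")[130:280,180:380];b=shot("top")[100:250,200:400]
cv2.imwrite("pics/s6full.png",shot("side"));cv2.imwrite("pics/t6full.png",shot("top"))
cv2.imwrite("pics/side6.png",np.hstack([cv2.resize(x,(400,300),interpolation=2) for x in(a,b)]))
```

```text
[0.48873377 0.33074222 0.28237169] [-1.37707042e-04  9.99934723e-01  1.14152231e-02  4.72385460e-04] [ 1.58561694 -0.18259416  0.3229259 ]
```

View pics/side6.png

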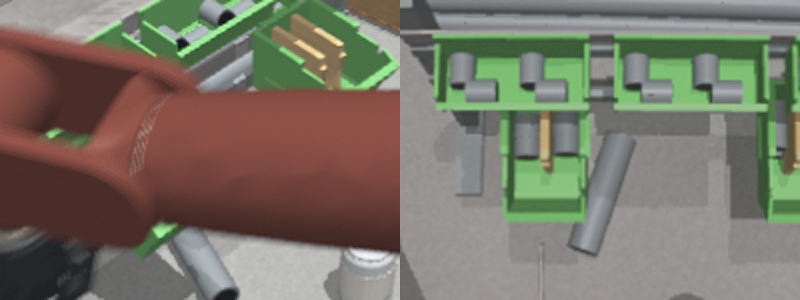

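The top crop shows the narrow bin hanging square in the left place at (545,165) with both couplings inside. Now I'll go back for the wide bin at its release pose.

>>> move_arm(targets=[[[45,0.001,-0.065,0,0],[45,0.001,-0.065,0,0],[45,0.001,-0.065,0,0],[45,0.001,-0.065,0,0],[45,0,0,0,0]]])

```text
time: 15.23
tool_pos: [0.4875, 0.4887, 0.2808]
tool_rot: [-0.001, 1.0, 0.013, -0.001]
contact_force: [-0.5, -1.4, -0.1]
gripper_width: 0.443
grasp_force: 0.0
```

>>> move_arm(targets=[[[45,0,0,0.05,0],[45,0,0,0.065,0],[45,0,0,0.06,0],[45,0,0,0.05,0],[45,0,0,0,0]]])

```text
time: 15.65
tool_pos: [0.4849, 0.4803, 0.1381]
tool_rot: [0.005, 1.0, 0.011, -0.006]
contact_force: [-0.9, -0.4, -1.5]
gripper_width: 0.448
grasp_force: 0.0
```

>>> move_arm(targets=[[[45,0,0,0.04,0],[45,0,0,0.04,0],[45,0,0,0.025,0],[45,0,0,0,0],[25,0,0,0,0]]])

```text
time: 16.07
tool_pos: [0.4882, 0.4845, 0.0847]
tool_rot: [0.0, 1.0, 0.011, -0.0]
contact_force: [-0.4, -0.0, 0.4]
gripper_width: 0.319
grasp_force: 0.0
```

>>> move_arm(targets=[[[0,0,0,0,0],[0,0,0,0,0],[0,0,0,0,0],[0,0,0,0,0],[0,0,0,0,0]]])

```text
time: 16.48
tool_pos: [0.4892, 0.486, 0.087]
tool_rot: [-0.001, 1.0, 0.012, 0.002]
contact_force: [0.3, -0.3, 6.9]
gripper_width: 0.029
grasp_force: 60.8
```

The grip is 13 mm too high on the wall, so I'll regrip lower.

>>> move_arm(targets=[[[40,0,0,0,0],[40,0,0,0,0],[40,0,0,0.012,0],[40,0,0,0.01,0],[40,0,0,0,0]]])

```text
time: 16.9
tool_pos: [0.4865, 0.484, 0.0681]
tool_rot: [0.001, 1.0, 0.012, -0.002]
contact_force: [-0.7, -0.6, -0.4]
gripper_width: 0.402
grasp_force: 0.0
```

>>> move_arm(targets=[[[40,0,0,0,0],[40,0,0,0,0]]])

```text
time: 17.07
tool_pos: [0.4876, 0.4849, 0.0704]
tool_rot: [0.0, 1.0, 0.012, -0.0]
contact_force: [-0.0, 0.1, -0.1]
gripper_width: 0.398
grasp_force: 0.0
```

>>> move_arm(targets=[[[15,0,0,0,0],[0,0,0,0,0],[0,0,0,0,0],[0,0,0,0,0],[0,0,0,0,0]]])

```text
time: 17.48
tool_pos: [0.4881, 0.4854, 0.0714]
tool_rot: [-0.0, 1.0, 0.012, 0.0]
contact_force: [0.4, 1.2, 0.4]
gripper_width: 0.039
grasp_force: 58.8
```

>>> move_arm(targets=[[[0,0,0,0,0],[0,0,0,-0.015,0],[0,0,0,-0.03,0],[0,0,0,-0.04,0],[0,0,0,-0.05,0]]])

```text
time: 17.9
tool_pos: [0.486, 0.4836, 0.1496]
tool_rot: [0.002, 1.0, 0.011, -0.003]
contact_force: [0.3, -0.5, -2.7]
gripper_width: 0.034
grasp_force: 58.6
```

>>> move_arm(targets=[[[0,0,0,-0.05,0],[0,0,0,-0.04,0],[0,0,0,-0.03,0],[0,0,0,-0.015,0],[0,0,0,0,0]]])

```text
time: 18.32
tool_pos: [0.4886, 0.4856, 0.236]
tool_rot: [-0.001, 1.0, 0.012, 0.002]
contact_force: [0.2, 1.3, -2.0]
gripper_width: 0.036
grasp_force: 58.6
```

>>> move_arm(targets=[[[0,-0.03,0,0,0],[0,-0.05,0,0.006,0],[0,-0.05,0.01,0,0],[0,-0.02,0.03,0,0],[0,0,0.05,0,0]]])

```text
time: 18.73
tool_pos: [0.3952, 0.4293, 0.2262]
tool_rot: [0.001, 1.0, 0.014, -0.003]
contact_force: [0.8, -0.3, -3.0]
gripper_width: 0.038
grasp_force: 58.8
```

>>> move_arm(targets=[[[0,0,0.06,0,0],[0,0,0.06,0,0],[0,0,0.06,0,0],[0,0,0.06,0,0],[0,0,0.06,0,0]]])

```text
time: 19.15
tool_pos: [0.4017, 0.2471, 0.2268]
tool_rot: [0.001, 1.0, 0.012, -0.002]
contact_force: [-0.1, 0.2, -2.3]
gripper_width: 0.041
grasp_force: 58.7
```

>>> move_arm(targets=[[[0,0,0.06,0,0],[0,0,0.06,0,0],[0,0,0.06,0,0],[0,0,0.06,0,0],[0,0,0.06,0,0]]])

```text
time: 19.57
tool_pos: [0.4058, 0.0676, 0.227]
tool_rot: [-0.0, 1.0, 0.012, -0.002]
contact_force: [1.5, 1.0, -3.4]
gripper_width: 0.041
grasp_force: 58.7
```

>>> move_arm(targets=[[[0,0,0.06,0,0],[0,0,0.04,0,0],[0,0,0.018,0,0],[0,0,0,0,0],[0,0,0,0,0]]])

```text
time: 19.98
tool_pos: [0.4081, -0.0018, 0.2275]
tool_rot: [-0.001, 1.0, 0.011, -0.002]
contact_force: [0.1, -0.9, -1.6]
gripper_width: 0.037
grasp_force: 58.8
```

Run:
```python
from h import *
s=state();print(s["tool_pos"],s["ft_torque"])
im=shot("top");cv2.imwrite("pics/t7.png",im)
h=cv2.cvtColor(im,cv2.COLOR_BGR2HSV);m=((h[:,:,0]>50)&(h[:,:,0]<75)&(h[:,:,1]>90)).astype(np.uint8)
print(proj("top",[[.367,-.12,.2295],[.367,0,.2295],[.53,-.12,.2495]]))
n,l,st,_=cv2.connectedComponentsWithStats(m)
for i in range(1,n):
    if st[i,4]>150:
        c=(l==i);v,u=np.nonzero(c);print(st[i])
        r=v.max();uu=u[v>=r-1]
        print("  front px",r,uu.min(),uu.max(),plane("top",[[uu.min(),r+.5],[uu.max()+.5,r+.5]],.2295).round(4)[:,:2].tolist())
```

```text
[ 0.40807172 -0.00176972  0.22748517] [ 0.18949629  0.13355056 -0.04939899]
[[369.98288312 302.47684246]
 [312.63237621 301.51340296]
 [371.80850161 223.95867716]]
[ 216  117   79   36 1655]
  front px 152 219 257 [[0.6828, 0.2097], [0.6843, 0.1259]]
[ 307  118  166   93 5126]
  front px 210 384 429 [[0.5626, -0.149], [0.565, -0.2478]]
[ 251  155   44   56 1223]
  front px 210 253 291 [[0.5565, 0.1308], [0.5582, 0.0488]]
[312 226  56  31 667]
  front px 256 327 331 [[0.4616, -0.0284], [0.4618, -0.0379]]
[355 251  16  49 368]
  front px 299 356 369 [[0.3727, -0.0906], [0.3732, -0.1189]]
```

>>> move_arm(targets=[[[0,0.03,-0.004,-0.008,0],[0,0.05,0,0,0],[0,0.05,0,0,0],[0,0.05,0,0,0],[0,0.05,0,0,0]]])

```text
time: 20.45
tool_pos: [0.548, 0.0058, 0.2331]
tool_rot: [-0.0, 1.0, 0.013, -0.001]
contact_force: [-0.0, 0.9, -2.8]
gripper_width: 0.038
grasp_force: 58.8
```

>>> move_arm(targets=[[[0,0.04,0,0,0],[0,0.025,0,0,0],[0,0.015,0,0,0],[0,0.007,0,0,0],[0,0,0,0,0]]])

```text
time: 20.87
tool_pos: [0.5991, 0.006, 0.2334]
tool_rot: [-0.0, 1.0, 0.012, -0.001]
contact_force: [-0.1, 0.1, -2.6]
gripper_width: 0.037
grasp_force: 58.8
```

Run:
```python
from h import *
s=state();print(s["tool_pos"],s["tool_rot"],s["ft_torque"],s["contact_force"])
im=shot("top")
h=cv2.cvtColor(im,cv2.COLOR_BGR2HSV);m=((h[:,:,0]>50)&(h[:,:,0]<75)&(h[:,:,1]>90))
for u in (355,360,365,368,372):
    v=np.nonzero(m[:240,u])[0];print(u,v.max(),plane("top",[[u,v.max()+.5]],.234).round(4))
```

```text
[0.59911739 0.006046   0.2334483 ] [-1.57818778e-04  9.99925478e-01  1.21852791e-02 -7.29291767e-04] [ 0.11941712  0.17085882 -0.00879347] [-0.10976556  0.07689093 -2.56476266]
355 208 [[ 0.5647 -0.0862  0.234 ]]
360 208 [[ 0.5649 -0.0968  0.234 ]]
365 208 [[ 0.5652 -0.1075  0.234 ]]
368 174 [[ 0.6396 -0.1137  0.234 ]]
372 151 [[ 0.6911 -0.1223  0.234 ]]
```

>>> move_arm(targets=[[[0,-0.003,0,0,0],[0,0,0,0.012,0],[0,0,0,0.012,0],[0,0,0,0.012,0],[0,0,0,0,0]]])

```text
time: 21.33
tool_pos: [0.5977, 0.0049, 0.2116]
tool_rot: [0.0, 1.0, 0.012, 0.001]
contact_force: [4.2, -0.8, -1.6]
gripper_width: 0.04
grasp_force: 58.9
```

Run:
```python
from h import *
s=state();print(s["tool_pos"],s["tool_rot"],s["ft_torque"],s["contact_force"])
```

```text
[0.59766811 0.0049453  0.21155304] [7.33767197e-05 9.99932247e-01 1.15941947e-02 1.03439197e-03] [ 0.14519433 -0.5113967   0.11845382] [ 4.19473629 -0.75706489 -1.63563355]
```

A +x force means the lip's inner face is sliding on the rail, so it has hooked. I'll ease it back while lowering.

>>> move_arm(targets=[[[0,0.004,0,0,0],[0,0.001,0,0.006,0],[0,0.001,0,0.005,0],[0,0,0,0.004,0],[0,0,0,0,0]]])

```text
time: 21.75
tool_pos: [0.6011, 0.0051, 0.203]
tool_rot: [0.0, 1.0, 0.012, 0.0]
contact_force: [0.7, -0.8, -2.8]
gripper_width: 0.04
grasp_force: 58.8
```

Run:
```python
from h import *
s=state();print(s["tool_pos"],s["tool_rot"],s["ft_torque"],s["contact_force"])
```

```text
[0.60106625 0.00509404 0.20302617] [3.83131559e-06 9.99933510e-01 1.15315262e-02 1.55033358e-05] [ 0.15744489 -0.08886887  0.02326547] [ 0.66112803 -0.75100445 -2.83712128]
```

>>> move_arm(targets=[[[0,0.001,0,0.004,0],[0,0,0,0.003,0],[0,0,0,0.002,0],[0,0,0,0,0]]])

```text
time: 22.08
tool_pos: [0.6024, 0.0051, 0.1988]
tool_rot: [0.0, 1.0, 0.012, 0.001]
contact_force: [3.6, -0.5, -0.2]
gripper_width: 0.039
grasp_force: 59.3
```

Run:
```python
from h import *
s=state();print(s["tool_pos"],s["tool_rot"],s["ft_torque"],s["contact_force"])
```

```text
[0.60235049 0.00508167 0.19883045] [1.70669621e-04 9.99931848e-01 1.16105015e-02 1.21077442e-03] [ 0.07760337 -0.59959506  0.06723319] [ 3.570012   -0.46294793 -0.21068745]
```

>>> move_arm(targets=[[[0,0.003,0,0,0],[0,0,0,0.002,0],[0,0,0,0.001,0],[0,0,0,0,0]]])

```text
time: 22.42
tool_pos: [0.6035, 0.0052, 0.1971]
tool_rot: [0.0, 1.0, 0.012, 0.0]
contact_force: [-2.3, 1.3, 1.8]
gripper_width: 0.039
grasp_force: 59.7
```

Run:
```python
from h import *
s=state();print(s["tool_pos"],s["tool_rot"],s["ft_torque"],s["contact_force"])
```

```text
[0.60352382 0.00518593 0.19707634] [7.83604962e-05 9.99933519e-01 1.15253010e-02 3.43985566e-04] [ 0.09048685 -0.21684233 -0.01748321] [-2.31775248  1.33274346  1.7761782 ]
```

Seated: the load is now carried by the rail. I'll release and back away.

>>> move_arm(targets=[[[8,0,0,0,0],[18,0,0,0,0],[30,0,0,0,0],[30,0,0,0,0],[30,0,0,-0.03,0]]])

```text
time: 22.83
tool_pos: [0.6009, 0.0054, 0.2098]
tool_rot: [-0.0, 1.0, 0.011, -0.004]
contact_force: [-0.7, -1.0, -1.4]
gripper_width: 0.302
grasp_force: 0.0
```

>>> move_arm(targets=[[[30,0,0,-0.055,0],[30,0,0,-0.06,0],[45,-0.06,0,0,0],[45,-0.06,0,0,0],[45,-0.06,0,0,0]]])

```text
time: 23.25
tool_pos: [0.4946, 0.0026, 0.284]
tool_rot: [0.0, 1.0, 0.012, 0.0]
contact_force: [-0.4, 0.0, 0.4]
gripper_width: 0.453
grasp_force: 0.0
```

>>> move_arm(targets=[[[45,-0.04,0.05,0,0],[45,-0.02,0.06,0,0],[45,0,0.065,0,0],[45,0,0.065,0,0],[45,0,0.065,0,0]]])

```text
time: 23.67
tool_pos: [0.463, -0.1827, 0.2837]
tool_rot: [0.0, 1.0, 0.012, 0.0]
contact_force: [1.0, 0.5, -0.3]
gripper_width: 0.453
grasp_force: 0.0
```

>>> move_arm(targets=[[[45,0,0.065,0,0],[45,0,0.065,0,0],[45,0,0.065,0,0],[45,0,0.065,0,0],[45,0,0.065,0,0]]])

```text
time: 24.08
tool_pos: [0.4677, -0.378, 0.2831]
tool_rot: [-0.0, 1.0, 0.011, -0.0]
contact_force: [0.0, 0.3, -0.5]
gripper_width: 0.449
grasp_force: 0.0
```

Run:
```python
from h import *
np.set_printoptions(precision=4,suppress=True)
print(state()["tool_pos"])
I={n:shot(n) for n in("side","top")}
for n in I:cv2.imwrite(f"pics/{n}8.png",I[n])
def mask(im):
    h=cv2.cvtColor(im,cv2.COLOR_BGR2HSV);return ((h[:,:,0]>50)&(h[:,:,0]<75)&(h[:,:,1]>90))
m=mask(I["top"]);b=m.copy();v=np.arange(480)
# front edge at each bin, and column extents at row 200
row=m[200];e=np.flatnonzero(np.diff(row.astype(int)));print("edges row200",e)
for u in e:print(plane("top",[[u+.5,200]],.2)[0])
for u in range(245,440,8):
    w=np.nonzero(m[:240,u])[0];
    if len(w) and w.max()>190:print(u,w.max(),plane("top",[[u,w.max()+.5]],.2)[0])
# difference of old side image with new in silhouettes: predicted rim corners vs mask
old=cv2.imread("pics/top0.png");d=cv2.absdiff(old,I["top"]).max(2)>60
n_,l,st,c=cv2.connectedComponentsWithStats(d.astype(np.uint8))
print([st[i].tolist() for i in range(1,n_) if st[i,4]>40])
```

```text
[ 0.4677 -0.378   0.2831]
edges row200 [251 254 255 292 310 365 379 424 425 430]
[0.585  0.1389 0.2   ]
[0.5851 0.1323 0.2   ]
[0.5851 0.1301 0.2   ]
[0.5868 0.0485 0.2   ]
[0.5877 0.0088 0.2   ]
[ 0.5905 -0.1128  0.2   ]
[ 0.5912 -0.1439  0.2   ]
[ 0.5938 -0.245   0.2   ]
[ 0.5938 -0.2472  0.2   ]
[ 0.5941 -0.2586  0.2   ]
253 209 [0.5638 0.1348 0.2   ]
261 209 [0.5641 0.1172 0.2   ]
269 209 [0.5645 0.0996 0.2   ]
277 209 [0.5649 0.082  0.2   ]
285 209 [0.5652 0.0644 0.2   ]
317 209 [ 0.5667 -0.0059  0.2   ]
325 209 [ 0.5671 -0.0235  0.2   ]
333 209 [ 0.5675 -0.0411  0.2   ]
341 209 [ 0.5679 -0.0587  0.2   ]
349 209 [ 0.5683 -0.0764  0.2   ]
357 210 [ 0.5665 -0.0941  0.2   ]
365 206 [ 0.5758 -0.1117  0.2   ]
381 202 [ 0.5857 -0.1473  0.2   ]
389 210 [ 0.5681 -0.1651  0.2   ]
397 210 [ 0.5686 -0.1829  0.2   ]
405 210 [ 0.569  -0.2008  0.2   ]
413 210 [ 0.5694 -0.2188  0.2   ]
421 210 [ 0.5699 -0.2368  0.2   ]
429 211 [ 0.568  -0.2548  0.2   ]
[[290, 144, 12, 24, 141], [247, 157, 6, 50, 194], [352, 157, 14, 49, 286], [270, 159, 7, 21, 110], [311, 160, 9, 50, 278], [332, 160, 8, 19, 66], [364, 161, 3, 17, 51], [253, 163, 16, 37, 150], [322, 166, 12, 13, 54], [341, 174, 17, 26, 158], [291, 180, 5, 19, 43], [293, 194, 8, 16, 81], [347, 196, 270, 284, 23481], [476, 317, 30, 29, 628], [420, 335, 14, 13, 85], [263, 358, 64, 47, 1658], [440, 371, 200, 109, 8328], [630, 371, 10, 38, 234], [152, 373, 112, 107, 4913], [267, 374, 16, 8, 54], [330, 419, 11, 15, 60], [259, 440, 55, 12, 108], [285, 452, 14, 13, 88], [282, 457, 42, 23, 562], [244, 466, 19, 14, 143]]
```

Run:
```python
from h import *
o=cv2.imread("pics/side0.png");n=cv2.imread("pics/side8.png")
def lit(im):
    h=cv2.cvtColor(im,cv2.COLOR_BGR2HSV);return (h[:,:,0]>45)&(h[:,:,0]<75)&(h[:,:,1]>60)&(h[:,:,2]>190)
def col(im,u,a,b):
    g=np.flatnonzero(lit(im)[a:b,u]);return int(g.max()+a) if len(g) else None
R=np.array([[.5612,.1505,.197],[.5639,.031,.197],[.5645,-.0085,.197],[.5666,-.098,.197]])
p=proj("side",R);print(p.round(1))
for u in list(range(264,294,4))+list(range(296,336,4)):
    v=np.interp(u,p[:,0],p[:,1]);a,b=int(v-14),int(v+14)
    print(u,round(v,1),col(o,u,a,b),col(n,u,a,b))
```

```text
[[254.9 251.4]
 [295.6 222. ]
 [308.3 213. ]
 [335.4 193.5]]
264 244.8 245 245
268 241.9 242 242
272 239.1 239 239
276 236.2 236 236
280 233.3 233 233
284 230.4 230 230
288 227.5 227 227
292 224.6 225 None
296 221.8 None 208
300 218.9 None 213
304 216.1 208 216
308 213.2 213 213
312 210.4 210 210
316 207.5 207 207
320 204.6 205 205
324 201.7 202 202
328 198.8 199 199
332 195.9 196 196
```

Both front rims lie on the same image lines as before the swap, so the bins are level, square and seated. I'm handing the job in.

```bash
python3 -c "
from plant import job
print(job.job_done())"
```

```text
the job is handed in; nothing more can be done
None
```

The narrow and wide bins are swapped and handed in: each hangs level and square within about 3 mm of where the other hung; both couplings were seen in the narrow bin once hung, and the tee was last seen in the wide bin on the mat.

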